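# Move the charged battery pack from the dock into the sander

## Task

The big battery pack in the charging dock is charged and belongs in the sander. Push it down gently to free its push-push catch so that it pops up, lift it out, put it into the sander's empty holster and push it down gently until that catch holds it down too. Never force the pack, let go of it at the end, and leave the slim pack, the sanding block, the tin and the jar where they stand.

Things in the scene. Friction and masses are not known exactly. Their poses are not given: they have to be found in the camera images.
- pack_mid (a point): centre of the big battery pack, 37.5 mm below its flat top and above its underside: a black upright block 40 (its x) x 60 (its y) x 75 mm, 0.18 to 0.30 kg, with a latch notch 8 to 20 mm above the foot of both its y faces. At first caught low in the dock, its top about 10 mm above the rim; freed, it stands 33 mm above the rim and can be gripped across its 40 mm
- dock: charging dock, black, fixed. Origin on the bench under the centre of its big bay: an upright well 43 (x) x 63 (y) mm, rim 88 mm above the bench with a 5 mm sloped lead-in. A freed pack's underside stands 46 mm above the bench (42 mm inside the well), a caught one's about 23 mm lower. To +y, 90 mm off, a small pocket holds the slim pack
- sander: cordless sander, grey, fixed, standing on its round pad. Origin on the bench under the centre of its battery holster: the same well, rim (88 mm up), lead-in, carrier height and kind of catch as in the dock. The round motor body, 124 mm high, 62 mm in radius at the pad and 43 above, stands 95 mm to +y
- dock_lift (a joint): how far (m) the dock's sprung carrier, on which the pack stands, is down: 0 up, about 0.023 caught. Pushing to the stop, about 8 mm below caught, and letting go frees it; steel jaws hold the pack's notches while it is down. It takes about 6 N to move, then a steep rise at the stop. Catch and stop depth differ by up to 2 mm either way. Over 30 N on the carrier, 50 N on rim or walls, breaks it
- sander_lift (a joint): the same for the sander: 0 up at first. Pushing the pack to the stop (about 0.030) and letting go catches it at about 0.023; both depths differ from tool to tool by up to 4.5 mm either way, so the stop must be felt: the push rises from about 3.5 N to 6.5 N on the spring, then steeply past 12 N at the stop. A push that ends short of it springs back; one more full push frees it again
- slim_mid (a point): centre of the slim battery pack, 26 x 42 x 80 mm, loose in the dock's small pocket; leave it alone
- sanding_block_mid (a point): centre of a cork sanding block, 75 x 44 x 26 mm, lying on the bench between dock and sander; leave it alone
- tin: steel paint tin, radius 43 mm, 95 mm high, origin under its centre; leave it alone
- jar: amber glass jar, radius 32 mm, 85 mm high, origin under its centre; leave it alone
There are look-alikes about, which are no part of the job. What is shaped like the part that bears pack_mid but pink is not meant.

How it is judged:
By the outcome, as a careful person would: the job done as asked, in the order asked, and still so for the second after the job is handed in, with the robot touching nothing.
It also fails if it takes over 59 s, if anything falls off the work surface, if the arm or the gripper's body presses on something with over 40 N, if the wrist force passes 120 N, or if a joint passes its speed limit or range.

## Robot

A 6-joint arm with a two-finger parallel gripper is mounted at the origin on the work surface. World frame = base frame: x ahead of the robot, y to its left, z up, the work surface at z = 0. Lengths are in m, angles in rad, forces in N, time in s.
With the tool pointing down it reaches from about 0.3 to 0.875 m from the base axis. Payload 4.2 kg.
Tool frame: the origin (TCP) lies midway between the tips of the shut fingers; the grasp point (between the pads) lies 19 mm behind it; z points along the fingers, y is the line along which they close (so a half turn about z gives the same grasp; the last joint's range is limited). The gripper opens to 85 mm and grips with 20 to 120 N. Pads are 22 mm wide; open, the fingers measure 114 mm over their backs; the gripper's body (76 mm by 85 mm) begins 54 mm behind the grasp point. The pads swing forward as they close: fully open they stand 13 mm farther back than shut.
Start: joints at [1.086, 0.32, 1.565, -0, 1.257, -0.02], TCP at [0.258, 0.514, 0.231] pointing down, gripper open.
Joint ranges: [-3.11, 3.11], [-0.84, 2.01], [0.21, 2.61], [-1.34, 4.49], [0.05, 2.63], [-2.56, 2.56]. Speed limits (rad/s): [2.57, 2.57, 3.14, 3.14, 3.14, 3.14].

## Interface

Orientations are given as a unit quaternion [w, x, y, z].
In Python, from station import readout, viewer, robot, nets gives the robot as it stands.
- The arm moves only by the tool servo_tool, never from a script. Its argument "targets" is a list of rows, each an object with "linear": the shift along the tool's x, y, z in m, a list of three; "twist": the turn, a rotation vector about the tool's x, y, z in degrees, a list of three; "gripper": the opening in per cent of the stroke, from 0 (shut) to 100 (fully open). In form: [{"linear": [dx, dy, dz], "twist": [wx, wy, wz], "gripper": gripper}, ...]. A call has exactly 10 rows; each row is the pose to reach, as a shift and turn from the pose commanded when the call began, along the tool's axes at that moment; what a row does not reach only later rows make up. A row lasts 1/12 s, in which the tool goes at most 41.7 mm and 7.16 degrees, less where a joint would pass 70% of its speed; a pose out of reach is approached as far as the arm can. A call with a gripper value outside its range is refused whole. The fingers move at their own pace and stop on an object; the grip force is fixed at half the most. Time passes only in rows, so rows that repeat a pose let the fingers close, or fill a call up. It gives the time, the measured TCP pose, the force, the opening and the grip force at its end, in the units of the state.
- readout.get_obs(): the state, without advancing time (a new reading comes with each control period).
- viewer.snapshot(name): name is "scene" or "top"; returns a dict with "image" (384x512x3 uint8, red, green, blue), "range_z" (384x512 float32, m along the optical axis (not along the pixel's ray), 0 where there is no reading), "fovy" (degrees; the focal length in pixels is half the picture's height over the tangent of half this angle, whatever the lens; pixels are square), "cx", "cy" (the principal point, pixels), "k1" (the pictures are not rectified: a ray, as slopes to the right and down, at radius r is drawn at 1 + k1 r^2 times it, then the intrinsics apply), "rvec" (rotation vector, rad) and "tvec" (3), from world to camera coordinates, as OpenCV has them. Camera axes: x right, y down, z forward; pixel columns grow to the right and rows downward; lengths in m; the calibration is good to about 2 mm. A picture is of the moment at which its call begins.
- robot.finish_job(): hands the job in; it is judged then, once.
Trained networks look in the newest picture that a camera, given by its name, has taken for a name from the list of things; names that differ only in an ending like _2 or _b are one class to them, and where a whole thing is asked for, a point or a joint stands for the part that bears it (a point fixed in the world has none). Each returns a list of dicts, best first, with "confidence" (0 to 1); they miss things now and then, are a little off and sometimes report something else, mostly with a low value. They report only what shows in the picture. A call takes as long as a camera call. They do not tell look-alikes from the thing itself.
- nets.trace(camera, label): "mask" (384x512 bool, what is visible of it) and "extent" ([centre column, centre row, width, height] in pixels, round what is visible of it).
- nets.mark_of(camera, label): "position" ([column, row] in pixels: a listed point, or the origin of a listed thing).
The state is a dict: "t": time; "qpos": joint angles; "dq": joint speeds; "effort": joint torques, N m; "position": TCP position; "eef_rot": TCP orientation; "wrist_force": force on the tool from outside, world axes, zero at the start; "ft_torque": the same for the moment, N m; "gripper_width": finger opening in m; "finger_force": force on a finger pad.
Only numpy, scipy, OpenCV 4.12 (cv2) and the standard library are available. Lean on these libraries where they do the work, as an engineer would, in place of code of your own. Each camera call takes 0.05 s, during which the arm holds its last target. There are 200 camera calls.

## Working session

There is one attempt and no reset: what is moved stays moved. The work goes in short steps, Python scripts to look and compute and a tool call to move; the robot and the scene stay as the last step left them, time stands still between calls to the robot, and variables do not carry over. Pictures are saved under pics/ and viewed, at most 10 in all, crops included, and the job is handed in when it is done.

Besides the shell and the picture viewer there is one more tool, called after "Request:" by a JSON object that holds its "api" and its "payload". servo_tool: Moves the arm, as the interface text tells. Its arguments: {"type":"object","properties":{"targets":{"type":"array"}},"required":["targets"]}

```bash
mkdir -p pics
cat > h.py <<'E'
import numpy as np, cv2
from station import readout, viewer, robot, nets
def snap(n,f=None):
    s=viewer.snapshot(n)
    if f: cv2.imwrite('pics/'+f,s['image'][...,::-1])
    return s
def cloud(s):
    h,w=s['range_z'].shape; f=h/2/np.tan(np.radians(s['fovy'])/2)
    u,v=np.meshgrid(np.arange(w),np.arange(h))
    K=np.array([[f,0,s['cx']],[0,f,s['cy']],[0,0,1.]])
    p=np.stack([u,v],-1).reshape(-1,1,2).astype(float)
    q=cv2.undistortPoints(p,K,np.array([s['k1'],0,0,0,0.])).reshape(h,w,2)
    z=s['range_z']; c=np.dstack([q[...,0]*z,q[...,1]*z,z])
    R=cv2.Rodrigues(np.array(s['rvec'],float))[0]
    W=(c-np.array(s['tvec']).ravel())@R
    W[z==0]=np.nan
    return W
E
python3 - <<'E'
from h import *
ims=[]
for n in('top','scene'):
    s=snap(n); ims.append(s['image']); W=cloud(s); np.save(n+'.npy',W); cv2.imwrite(n+'.png',s['image'][...,::-1])
    cv2.imwrite('pics/%s1.png'%n,s['image'][...,::-1])
    for l in('pack_mid','dock','sander','slim_mid','sanding_block_mid','tin','jar'):
        for d in nets.trace(n,l)[:3]:
            P=W[d['mask']]; P=P[~np.isnan(P[:,0])]
            print(n,l,round(d['confidence'],2),np.round(d['extent']),np.round(np.percentile(P,[5,50,95],axis=0),3).tolist() if len(P) else None)
        print('   mark',[(np.round(m['position']),round(m['confidence'],2)) for m in nets.mark_of(n,l)[:3]])
E
```

```text
top pack_mid 0.62 [243. 259.  26.  30.] [[0.353, 0.055, 0.061], [0.38, 0.074, 0.075], [0.408, 0.094, 0.079]]
   mark [(array([192., 188.]), 0.84), (array([242., 258.]), 0.78), (array([184., 290.]), 0.6)]
top dock 0.92 [182. 195.  95.  69.] [[0.459, 0.138, 0.006], [0.508, 0.221, 0.012], [0.59, 0.308, 0.088]]
   mark [(array([197., 196.]), 0.89)]
top sander 0.96 [382. 208.  98.  64.] [[0.426, -0.311, 0.011], [0.469, -0.205, 0.069], [0.538, -0.145, 0.123]]
   mark [(array([398., 227.]), 0.61)]
top slim_mid 0.65 [153. 180.  23.  21.] [[0.532, 0.256, 0.058], [0.544, 0.274, 0.089], [0.559, 0.294, 0.093]]
   mark [(array([156., 178.]), 0.64)]
top sanding_block_mid 0.95 [259. 192.  23.  32.] [[0.497, 0.024, 0.022], [0.529, 0.042, 0.026], [0.56, 0.063, 0.029]]
top sanding_block_mid 0.61 [298. 111.  28.  38.] [[0.682, -0.072, 0.008], [0.7, -0.046, 0.082], [0.733, -0.021, 0.087]]
   mark [(array([255., 190.]), 0.87)]
top tin 0.63 [233. 116.  40.  47.] [[0.662, 0.066, 0.009], [0.691, 0.101, 0.093], [0.733, 0.137, 0.097]]
   mark [(array([233., 124.]), 0.68), (array([299., 119.]), 0.19)]
top jar 
[... 787 characters left out ...]
-0.313, 0.01], [0.498, -0.172, 0.064], [0.546, -0.139, 0.123]]
   mark [(array([177., 143.]), 0.8)]
scene slim_mid 0.92 [351. 282.  32.  34.] [[0.537, 0.258, 0.061], [0.554, 0.279, 0.088], [0.562, 0.297, 0.092]]
   mark [(array([347., 288.]), 0.89)]
scene sanding_block_mid 0.59 [255. 228.  38.  36.] [[0.498, 0.026, 0.005], [0.537, 0.05, 0.026], [0.568, 0.069, 0.028]]
   mark [(array([251., 227.]), 0.71)]
   mark []
scene jar 0.59 [152. 244.  40.  51.] [[0.688, -0.069, 0.004], [0.718, -0.03, 0.062], [0.741, -0.017, 0.086]]
scene jar 0.26 [328. 283. 118. 105.] [[0.481, 0.15, 0.007], [0.561, 0.234, 0.015], [0.593, 0.314, 0.087]]
   mark [(array([154., 259.]), 0.59), (array([208., 303.]), 0.27)]
```

View pics/top1.png

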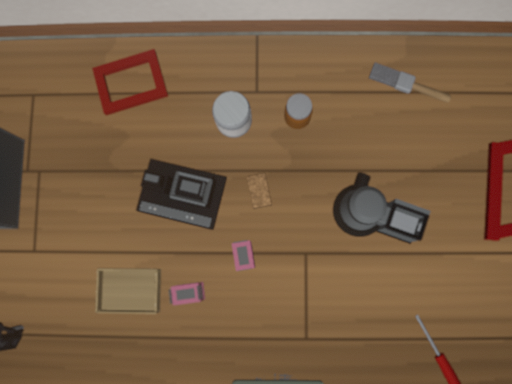

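View pics/scene1.png

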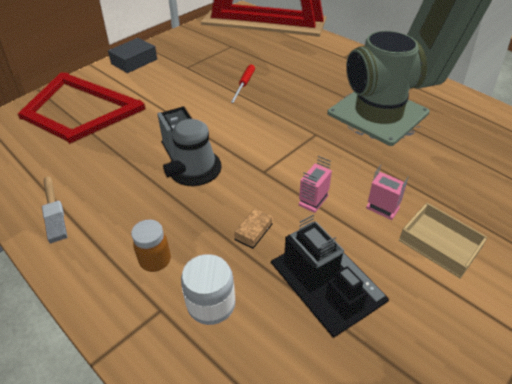

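Top view: the black pack sits in the dock at about (191,187). The slim pack is at (151,180), and the sander holster is at (405,219) with its motor at (367,205). Things that could be taken for the pack are the pink blocks at (243,256) and (186,294), the slim pack, and the dark box at the scene view's (132,55). By the description I choose the black one in the dock's big bay.

Run:
```python
from h import *
a=cv2.imread('top.png')
c=np.hstack([cv2.resize(a[150:235,130:235],None,fx=4,fy=4,interpolation=3)[:340],cv2.resize(a[165:250,330:432],None,fx=4,fy=4,interpolation=3)[:340]])
cv2.imwrite('pics/crop1.png',cv2.resize(c,None,fx=.95,fy=.95))
for n in('top','scene'):
    W=np.load(n+'.npy')
    def reg(x0,x1,y0,y1,z0,z1):
        m=(W[...,0]>x0)&(W[...,0]<x1)&(W[...,1]>y0)&(W[...,1]<y1)&(W[...,2]>z0)&(W[...,2]<z1)
        P=W[m]; r=cv2.minAreaRect(P[:,:2].astype(np.float32)*1000)
        return len(P),np.round(r[0],1),np.round(r[1],1),round(r[2],1),np.round(np.percentile(P[:,2],[5,50,95]),3)
    print(n,'packtop',reg(.46,.6,.13,.25,.093,.12))
    print(n,'dock rim',reg(.46,.6,.13,.25,.080,.092))
    print(n,'dock box',reg(.42,.62,.12,.33,.004,.12))
    print(n,'slim',reg(.51,.59,.25,.31,.07,.1))
    print(n,'holst',reg(.4,.52,-.32,-.225,.06,.1))
    print(n,'holst rim',reg(.4,.52,-.32,-.225,.082,.095))
    print(n,'motor',reg(.4,.6,-.3,-.1,.115,.135))
    print(n,'pad',reg(.4,.6,-.3,-.1,.005,.02))
    m=(abs(W[...,0]-.53)<.07)&(abs(W[...,1]-.19)<.06); print(np.histogram(W[m][:,2],bins=np.arange(0,.13,.005)))
    m=(abs(W[...,0]-.46)<.06)&(abs(W[...,1]+.27)<.045); print(np.histogram(W[m][:,2],bins=np.arange(0,.13,.005))[0])
```

```text
top packtop (544, array([526.6, 189.7]), array([62.5, 40.6]), 76.0, array([0.095, 0.098, 0.109]))
top dock rim (590, array([529.1, 189.1]), array([84.2, 69.6]), 76.2, array([0.082, 0.086, 0.09 ]))
top dock box (4460, array([520.7, 225.1]), array([195.5, 210.7]), 0.6, array([0.007, 0.013, 0.099]))
top slim (247, array([546.9, 275.7]), array([41.3, 26.2]), 77.5, array([0.076, 0.089, 0.093]))
top holst (859, array([ 458. , -274.9]), array([95.4, 70.3]), 70.1, array([0.064, 0.085, 0.089]))
top holst rim (570, array([ 456.3, -279.6]), array([85.4, 70.3]), 70.1, array([0.083, 0.086, 0.09 ]))
top motor (909, array([ 486.3, -187.6]), array([71.7, 73.5]), 0.2, array([0.116, 0.121, 0.125]))
top pad (597, array([ 504.1, -201.8]), array([190., 193.]), 0.2, array([0.006, 0.013, 0.019]))
(array([177, 503, 633,  68,  22,  18,  20,  18,  28,  22,  13,  21,  24,
        16,  12,  25, 207, 352,  68, 387,  86,  14,  15,   9,  16]), array([0.   , 0.005, 0.01 , 0.015, 0.02 , 0.025, 0.03 , 0.035, 0.04 ,
       0.045, 0.05 , 0.055, 0.06 , 0.065, 0.07 , 0.075, 0.08 , 0.085,
       0.09 , 0.095, 0.1  , 0.105
[... 690 characters left out ...]
[79.2, 71.9]), 72.9, array([0.083, 0.087, 0.09 ]))
scene motor (554, array([ 488.9, -186.1]), array([67.3, 72.3]), 29.0, array([0.116, 0.122, 0.125]))
scene pad (512, array([ 508.1, -210.3]), array([126.4, 197. ]), 29.1, array([0.006, 0.013, 0.019]))
(array([392, 421, 652, 103,  86,  94,  91,  99,  94, 102, 100,  90, 120,
        97,  83, 107, 231, 531,  85, 565,  95,   9,  48,  11,  39]), array([0.   , 0.005, 0.01 , 0.015, 0.02 , 0.025, 0.03 , 0.035, 0.04 ,
       0.045, 0.05 , 0.055, 0.06 , 0.065, 0.07 , 0.075, 0.08 , 0.085,
       0.09 , 0.095, 0.1  , 0.105, 0.11 , 0.115, 0.12 , 0.125]))
[155  26  17   9  15  17  11  13  24  29  30  33  54  40  35  50  70 177
   9   0   0   0   0   0   0]
```

View pics/crop1.png

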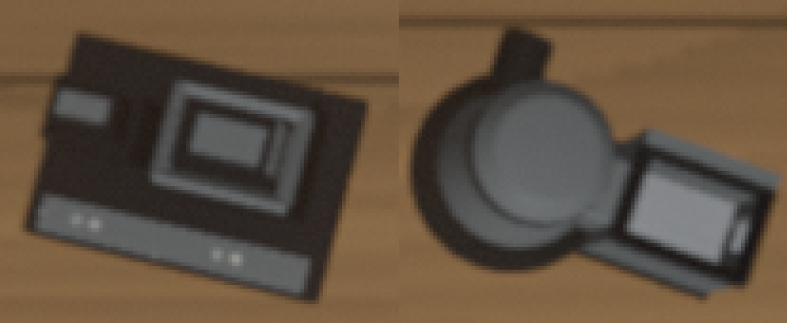

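Crop: the black pack with its grey label is at about (230,138) in the crop's dock half. It is seated in the big bay, with the slim pack at (80,105). The sander's holster at about (683,218) is empty. This confirms the choice.

```bash
cat >> h.py <<'E'
from scipy.spatial.transform import Rotation as Ro
def go(p,yaw,verbose=True):
    """shift/turn from measured pose to TCP p with tool down, closing line along world angle yaw (deg)"""
    o=readout.get_obs(); q=o['eef_rot']; R=Ro.from_quat([q[1],q[2],q[3],q[0]])
    best=None
    for k in(0,180):
        a=np.radians(yaw+k); y=np.array([np.cos(a),np.sin(a),0]); z=np.array([0,0,-1.])
        T=Ro.from_matrix(np.column_stack([np.cross(y,z),y,z]))
        tw=(R.inv()*T).as_rotvec(degrees=True)
        if best is None or np.linalg.norm(tw)<np.linalg.norm(best): best=tw
    d=R.inv().apply(np.array(p)-o['position'])
    print('t',round(o['t'],2),'pos',np.round(o['position'],4),'q',np.round(o['qpos'],2),'F',np.round(o['wrist_force'],1),'w',round(o['gripper_width'],4))
    print('linear',np.round(d,4),'twist',np.round(best,2)); print('tool axes in world\n',np.round(R.as_matrix(),4))
E
python3 - <<'E'
from h import *
go([.5275,.1895,.14],-13.5)
for n in('top','scene'):
    W=np.load(n+'.npy')
    c,s=np.cos(np.radians(-13.5)),np.sin(np.radians(-13.5))
    d=W[...,:2]-[.5275,.1895]; L=np.dstack([d[...,0]*c+d[...,1]*s,-d[...,0]*s+d[...,1]*c])
    m=(abs(L[...,0])<.03)&(abs(L[...,1])<.04)
    for lo,hi in((.094,.1025),(.1025,.108),(.108,.14)):
        k=m&(W[...,2]>lo)&(W[...,2]<hi); print(n,lo,k.sum(),np.round(np.percentile(L[k],[2,25,50,75,98],axis=0).T*1000,1).tolist() if k.sum() else '')
E
```

```text
t 1.5 pos [0.2577 0.514  0.2313] q [ 1.09  0.32  1.56 -0.    1.26 -0.02] F [1.  0.4 0.1] w 0.0855
linear [-0.3866 -0.1692  0.0913] twist [ 0.   -0.   76.87]
tool axes in world
 [[-8.939e-01  4.482e-01  0.000e+00]
 [ 4.482e-01  8.939e-01  0.000e+00]
 [-0.000e+00  1.000e-04 -1.000e+00]]
top 0.094 490 [[-20.7, -11.5, -1.3, 9.0, 18.1], [-30.0, -13.0, 1.4, 15.8, 29.5]]
top 0.1025 16 [[-16.2, -10.7, -0.4, 4.1, 10.9], [-30.9, -30.1, 28.9, 29.4, 30.4]]
top 0.108 49 [[-15.5, -8.8, -0.3, 6.6, 13.6], [-31.0, -30.2, 28.5, 29.7, 30.7]]
scene 0.094 648 [[-21.0, -10.6, 0.5, 10.4, 18.0], [-29.8, -15.5, -0.9, 13.7, 30.4]]
scene 0.1025 32 [[-15.4, -9.0, -3.1, 4.9, 11.4], [-30.7, -29.9, 0.0, 30.2, 31.4]]
scene 0.108 102 [[-16.3, -9.6, -1.5, 5.9, 12.6], [-30.7, -29.7, -28.6, 29.9, 31.2]]
```

Request:
{"api": "servo_tool", "payload": {"targets": [{"linear": [-0.039, -0.017, 0.004], "twist": [0, 0, 7], "gripper": 0}, {"linear": [-0.077, -0.034, 0.008], "twist": [0, 0, 14], "gripper": 0}, {"linear": [-0.116, -0.051, 0.012], "twist": [0, 0, 21], "gripper": 0}, {"linear": [-0.155, -0.068, 0.016], "twist": [0, 0, 28], "gripper": 0}, {"linear": [-0.193, -0.085, 0.02], "twist": [0, 0, 35], "gripper": 0}, {"linear": [-0.232, -0.102, 0.03], "twist": [0, 0, 42], "gripper": 0}, {"linear": [-0.271, -0.118, 0.04], "twist": [0, 0, 49], "gripper": 0}, {"linear": [-0.309, -0.135, 0.05], "twist": [0, 0, 56], "gripper": 0}, {"linear": [-0.348, -0.152, 0.06], "twist": [0, 0, 63], "gripper": 0}, {"linear": [-0.3866, -0.1692, 0.07], "twist": [0, 0, 70], "gripper": 0}]}}

```text
t: 2.33
position: [0.5211, 0.1968, 0.1639]
eef_rot: [0.0, 0.749, 0.663, 0.0]
wrist_force: [0.8, 1.1, 0.3]
gripper_width: 0.0002
finger_force: 0.0
```

```bash
python3 -c "
from h import *
go([.5275,.1895,.107],-13.5)"
```

```text
t 2.33 pos [0.5211 0.1968 0.1639] q [0.34 0.34 1.71 0.   1.09 0.46] F [0.8 1.1 0.3] w 0.0002
linear [-0.0065  0.0072  0.0569] twist [ 0.03 -0.03  6.51]
tool axes in world
 [[ 1.216e-01  9.926e-01  6.000e-04]
 [ 9.926e-01 -1.216e-01  4.000e-04]
 [ 4.000e-04  5.000e-04 -1.000e+00]]
```

Request:
{"api": "servo_tool", "payload": {"targets": [{"linear": [0, 0, 0.015], "twist": [0, 0, 6.9], "gripper": 0}, {"linear": [0, 0, 0.03], "twist": [0, 0, 6.9], "gripper": 0}, {"linear": [0, 0, 0.04], "twist": [0, 0, 6.9], "gripper": 0}, {"linear": [0, 0, 0.048], "twist": [0, 0, 6.9], "gripper": 0}, {"linear": [0, 0, 0.052], "twist": [0, 0, 6.9], "gripper": 0}, {"linear": [0, 0, 0.054], "twist": [0, 0, 6.9], "gripper": 0}, {"linear": [0, 0, 0.055], "twist": [0, 0, 6.9], "gripper": 0}, {"linear": [0, 0, 0.056], "twist": [0, 0, 6.9], "gripper": 0}, {"linear": [0, 0, 0.057], "twist": [0, 0, 6.9], "gripper": 0}, {"linear": [0, 0, 0.057], "twist": [0, 0, 6.9], "gripper": 0}]}}

```text
t: 3.17
position: [0.5201, 0.1988, 0.1075]
eef_rot: [0.0, 0.785, 0.619, 0.0]
wrist_force: [-0.0, -0.5, -0.1]
gripper_width: -0.0002
finger_force: 0.0
```

```bash
python3 -c "
from h import *
go([.5275,.1895,.098],-13.5)"
```

```text
t 3.17 pos [0.5201 0.1988 0.1075] q [0.34 0.4  1.78 0.   0.96 0.58] F [-0.  -0.5 -0.1] w -0.0002
linear [-0.0073  0.0094  0.0095] twist [ 0.04 -0.03 -0.01]
tool axes in world
 [[ 2.335e-01  9.723e-01  7.000e-04]
 [ 9.723e-01 -2.336e-01  3.000e-04]
 [ 5.000e-04  6.000e-04 -1.000e+00]]
```

Request:
{"api": "servo_tool", "payload": {"targets": [{"linear": [-0.0035, 0.0045, 0], "twist": [0, 0, 0], "gripper": 0}, {"linear": [-0.0073, 0.0094, 0], "twist": [0, 0, 0], "gripper": 0}, {"linear": [-0.0073, 0.0094, 0.002], "twist": [0, 0, 0], "gripper": 0}, {"linear": [-0.0073, 0.0094, 0.004], "twist": [0, 0, 0], "gripper": 0}, {"linear": [-0.0073, 0.0094, 0.006], "twist": [0, 0, 0], "gripper": 0}, {"linear": [-0.0073, 0.0094, 0.008], "twist": [0, 0, 0], "gripper": 0}, {"linear": [-0.0073, 0.0094, 0.009], "twist": [0, 0, 0], "gripper": 0}, {"linear": [-0.0073, 0.0094, 0.01], "twist": [0, 0, 0], "gripper": 0}, {"linear": [-0.0073, 0.0094, 0.011], "twist": [0, 0, 0], "gripper": 0}, {"linear": [-0.0073, 0.0094, 0.012], "twist": [0, 0, 0], "gripper": 0}]}}

```text
t: 4.0
position: [0.5273, 0.1893, 0.0959]
eef_rot: [0.0, 0.785, 0.619, 0.0]
wrist_force: [-2.3, -0.5, 6.4]
gripper_width: 0.0004
finger_force: 3.4
```

Request:
{"api": "servo_tool", "payload": {"targets": [{"linear": [0, 0, 0.0005], "twist": [0, 0, 0], "gripper": 0}, {"linear": [0, 0, 0.001], "twist": [0, 0, 0], "gripper": 0}, {"linear": [0, 0, 0.0015], "twist": [0, 0, 0], "gripper": 0}, {"linear": [0, 0, 0.002], "twist": [0, 0, 0], "gripper": 0}, {"linear": [0, 0, 0.0025], "twist": [0, 0, 0], "gripper": 0}, {"linear": [0, 0, 0.003], "twist": [0, 0, 0], "gripper": 0}, {"linear": [0, 0, 0.003], "twist": [0, 0, 0], "gripper": 0}, {"linear": [0, 0, 0.0035], "twist": [0, 0, 0], "gripper": 0}, {"linear": [0, 0, 0.004], "twist": [0, 0, 0], "gripper": 0}, {"linear": [0, 0, 0.004], "twist": [0, 0, 0], "gripper": 0}]}}

```text
t: 4.83
position: [0.5273, 0.1893, 0.092]
eef_rot: [0.0, 0.785, 0.619, 0.0]
wrist_force: [-2.5, -1.1, 7.3]
gripper_width: 0.0005
finger_force: 3.4
```

Request:
{"api": "servo_tool", "payload": {"targets": [{"linear": [0, 0, 0.0002], "twist": [0, 0, 0], "gripper": 0}, {"linear": [0, 0, 0.0004], "twist": [0, 0, 0], "gripper": 0}, {"linear": [0, 0, 0.0006], "twist": [0, 0, 0], "gripper": 0}, {"linear": [0, 0, 0.0008], "twist": [0, 0, 0], "gripper": 0}, {"linear": [0, 0, 0.001], "twist": [0, 0, 0], "gripper": 0}, {"linear": [0, 0, 0.0012], "twist": [0, 0, 0], "gripper": 0}, {"linear": [0, 0, 0.0014], "twist": [0, 0, 0], "gripper": 0}, {"linear": [0, 0, 0.0015], "twist": [0, 0, 0], "gripper": 0}, {"linear": [0, 0, 0.0015], "twist": [0, 0, 0], "gripper": 0}, {"linear": [0, 0, 0.0015], "twist": [0, 0, 0], "gripper": 0}]}}

```text
t: 5.67
position: [0.5274, 0.1893, 0.0908]
eef_rot: [0.0, 0.785, 0.619, 0.0]
wrist_force: [-2.7, -0.5, 8.3]
gripper_width: 0.0
finger_force: 4.1
```

Request:
{"api": "servo_tool", "payload": {"targets": [{"linear": [0, 0, 0.0002], "twist": [0, 0, 0], "gripper": 0}, {"linear": [0, 0, 0.0004], "twist": [0, 0, 0], "gripper": 0}, {"linear": [0, 0, 0.0006], "twist": [0, 0, 0], "gripper": 0}, {"linear": [0, 0, 0.0008], "twist": [0, 0, 0], "gripper": 0}, {"linear": [0, 0, 0.001], "twist": [0, 0, 0], "gripper": 0}, {"linear": [0, 0, 0.001], "twist": [0, 0, 0], "gripper": 0}, {"linear": [0, 0, 0.001], "twist": [0, 0, 0], "gripper": 0}, {"linear": [0, 0, 0.001], "twist": [0, 0, 0], "gripper": 0}, {"linear": [0, 0, 0.001], "twist": [0, 0, 0], "gripper": 0}, {"linear": [0, 0, 0.001], "twist": [0, 0, 0], "gripper": 0}]}}

```text
t: 6.5
position: [0.5274, 0.1893, 0.0904]
eef_rot: [0.0, 0.785, 0.619, 0.0]
wrist_force: [-2.6, -1.6, 11.7]
gripper_width: 0.0
finger_force: 5.9
```

Request:
{"api": "servo_tool", "payload": {"targets": [{"linear": [0, 0, 0.0002], "twist": [0, 0, 0], "gripper": 0}, {"linear": [0, 0, 0.0004], "twist": [0, 0, 0], "gripper": 0}, {"linear": [0, 0, 0.0006], "twist": [0, 0, 0], "gripper": 0}, {"linear": [0, 0, 0.0008], "twist": [0, 0, 0], "gripper": 0}, {"linear": [0, 0, 0.001], "twist": [0, 0, 0], "gripper": 0}, {"linear": [0, 0, 0.001], "twist": [0, 0, 0], "gripper": 0}, {"linear": [0, 0, 0.001], "twist": [0, 0, 0], "gripper": 0}, {"linear": [0, 0, 0.001], "twist": [0, 0, 0], "gripper": 0}, {"linear": [0, 0, 0.001], "twist": [0, 0, 0], "gripper": 0}, {"linear": [0, 0, 0.001], "twist": [0, 0, 0], "gripper": 0}]}}

```text
t: 7.33
position: [0.5275, 0.1892, 0.0901]
eef_rot: [0.0, 0.785, 0.619, 0.001]
wrist_force: [-5.3, -1.6, 15.3]
gripper_width: 0.0002
finger_force: 7.8
```

Request:
{"api": "servo_tool", "payload": {"targets": [{"linear": [0, 0, -0.004], "twist": [0, 0, 0], "gripper": 0}, {"linear": [0, 0, -0.01], "twist": [0, 0, 0], "gripper": 0}, {"linear": [0, 0, -0.02], "twist": [0, 0, 0], "gripper": 0}, {"linear": [0, 0, -0.035], "twist": [0, 0, 0], "gripper": 0}, {"linear": [0, 0, -0.05], "twist": [0, 0, 0], "gripper": 0}, {"linear": [0, 0, -0.065], "twist": [0, 0, 0], "gripper": 100}, {"linear": [0, 0, -0.075], "twist": [0, 0, 0], "gripper": 100}, {"linear": [0, 0, -0.075], "twist": [0, 0, 0], "gripper": 100}, {"linear": [0, 0, -0.075], "twist": [0, 0, 0], "gripper": 100}, {"linear": [0, 0, -0.075], "twist": [0, 0, 0], "gripper": 100}]}}

```text
t: 8.17
position: [0.5269, 0.1891, 0.1618]
eef_rot: [-0.0, 0.785, 0.619, -0.001]
wrist_force: [-0.2, -0.3, -0.3]
gripper_width: 0.0607
finger_force: 0.0
```

Run:
```python
from h import *
go([.5275,.1895,.091],-13.5)
for n in('top','scene'):
    s=snap(n,n+'2.png'); W=cloud(s)
    m=(abs(W[...,0]-.53)<.05)&(abs(W[...,1]-.19)<.05)
    k=m&(W[...,2]>.114)&(W[...,2]<.126); P=W[k]; print(n,k.sum(),np.histogram(W[m][:,2],bins=np.arange(.08,.15,.005))[0])
    if k.sum()>20: print(cv2.minAreaRect(P[:,:2].astype(np.float32)*1000))
cv2.imwrite('pics/crop2.png',cv2.resize(s['image'][150:320,230:430,::-1],None,fx=3,fy=3))
```

```text
t 8.17 pos [0.5269 0.1891 0.1618] q [0.32 0.35 1.7  0.   1.09 0.56] F [-0.2 -0.3 -0.3] w 0.0607
linear [0.0006 0.0006 0.0708] twist [-0.08  0.04 -0.03]
tool axes in world
 [[ 2.339e-01  9.722e-01 -1.500e-03]
 [ 9.723e-01 -2.339e-01 -4.000e-04]
 [-8.000e-04 -1.300e-03 -1.000e+00]]
top 28 [ 66 128  15   7   5   5   3  13  14   3   5   2   2]
((528.3599243164062, 162.77154541015625), (10.5070161819458, 22.45842170715332), 80.02737426757812)
scene 701 [236 475  87  77  66  84  74 134 540  24  22  18  33]
((525.0838623046875, 190.53665161132812), (62.48009490966797, 42.134185791015625), 76.31896209716797)
```

View pics/crop2.png

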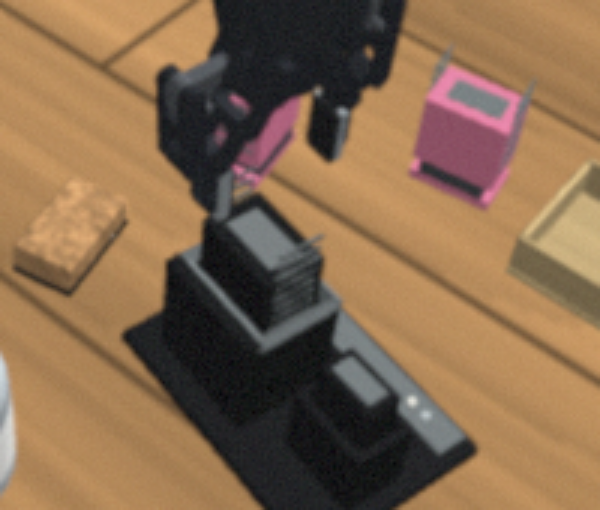

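The pack has popped up. Its top is at about 0.121, and in the crop it is the block at (265,260), between the open fingers. Next I descend and grip it.

Request:
{"api": "servo_tool", "payload": {"targets": [{"linear": [0, 0, 0], "twist": [0, 0, 0], "gripper": 100}, {"linear": [0.0005, 0, 0.015], "twist": [0, 0, 0], "gripper": 100}, {"linear": [0.0005, 0, 0.03], "twist": [0, 0, 0], "gripper": 100}, {"linear": [0.0005, 0, 0.045], "twist": [0, 0, 0], "gripper": 100}, {"linear": [0.0005, 0, 0.06], "twist": [0, 0, 0], "gripper": 100}, {"linear": [0.0005, 0, 0.07], "twist": [0, 0, 0], "gripper": 100}, {"linear": [0.0005, 0, 0.0715], "twist": [0, 0, 0], "gripper": 100}, {"linear": [0.0005, 0, 0.0715], "twist": [0, 0, 0], "gripper": 0}, {"linear": [0.0005, 0, 0.0715], "twist": [0, 0, 0], "gripper": 0}, {"linear": [0.0005, 0, 0.0715], "twist": [0, 0, 0], "gripper": 0}]}}

```text
t: 9.1
position: [0.5282, 0.19, 0.092]
eef_rot: [0.0, 0.785, 0.619, 0.001]
wrist_force: [-0.6, -0.3, 0.8]
gripper_width: 0.0515
finger_force: 0.0
```

Request:
{"api": "servo_tool", "payload": {"targets": [{"linear": [0, 0, 0], "twist": [0, 0, 0], "gripper": 0}, {"linear": [0, 0, 0], "twist": [0, 0, 0], "gripper": 0}, {"linear": [0, 0, 0], "twist": [0, 0, 0], "gripper": 0}, {"linear": [0, 0, 0], "twist": [0, 0, 0], "gripper": 0}, {"linear": [0, 0, -0.002], "twist": [0, 0, 0], "gripper": 0}, {"linear": [0, 0, -0.004], "twist": [0, 0, 0], "gripper": 0}, {"linear": [0, 0, -0.007], "twist": [0, 0, 0], "gripper": 0}, {"linear": [0, 0, -0.011], "twist": [0, 0, 0], "gripper": 0}, {"linear": [0, 0, -0.016], "twist": [0, 0, 0], "gripper": 0}, {"linear": [0, 0, -0.02], "twist": [0, 0, 0], "gripper": 0}]}}

```text
t: 9.93
position: [0.5276, 0.1898, 0.1115]
eef_rot: [0.0, 0.785, 0.619, 0.0]
wrist_force: [0.2, -0.6, -1.6]
gripper_width: 0.0394
finger_force: 63.0
```

Request:
{"api": "servo_tool", "payload": {"targets": [{"linear": [0, 0, -0.008], "twist": [0, 0, 0], "gripper": 0}, {"linear": [0, 0, -0.018], "twist": [0, 0, 0], "gripper": 0}, {"linear": [0, 0, -0.03], "twist": [0, 0, 0], "gripper": 0}, {"linear": [0, 0, -0.044], "twist": [0, 0, 0], "gripper": 0}, {"linear": [0, 0, -0.058], "twist": [0, 0, 0], "gripper": 0}, {"linear": [0, 0, -0.072], "twist": [0, 0, 0], "gripper": 0}, {"linear": [0, 0, -0.086], "twist": [0, 0, 0], "gripper": 0}, {"linear": [0, 0, -0.096], "twist": [0, 0, 0], "gripper": 0}, {"linear": [0, 0, -0.1], "twist": [0, 0, 0], "gripper": 0}, {"linear": [0, 0, -0.1], "twist": [0, 0, 0], "gripper": 0}]}}

```text
t: 10.77
position: [0.5281, 0.1899, 0.2125]
eef_rot: [0.0, 0.785, 0.619, 0.001]
wrist_force: [-1.1, 0.1, -3.3]
gripper_width: 0.039
finger_force: 63.1
```

```bash
cat > fit.py <<'E'
from h import *
from scipy.optimize import least_squares
def holster(W,x0=(.4563,-.2794,-18.6)):
    m=(np.hypot(W[...,0]-.456,W[...,1]+.279)<.06)&(W[...,2]>.083)&(W[...,2]<.092)
    return W[m]
if __name__=='__main__':
    go([.4563,-.2795,.21],-18.6)
    o=readout.get_obs()
    im=snap('scene'); W=cloud(im)
    p=o['position']; m=(np.abs(W[...,:2]-p[:2]).max(-1)<.06)
    z=W[m][:,2]; print('scene z hist under gripper',np.histogram(z,bins=np.arange(.1,.26,.01)))
    T=np.load('top.npy')
    for nm,V in(('top',T),('scene',np.load('scene.npy'))):
        k=(V[...,2]>.1185)&(np.hypot(V[...,0]-.487,V[...,1]+.187)<.06); P=V[k][:,:2]
        r=cv2.minEnclosingCircle(P.astype(np.float32)*1000); print(nm,'motor',r, len(P))
        # carrier floor seen in well (z .035-.055)
        k=(V[...,2]>.04)&(V[...,2]<.052)&(np.hypot(V[...,0]-.456,V[...,1]+.279)<.045)
        if k.sum()>20: print(nm,'floor',cv2.minAreaRect(V[k][:,:2].astype(np.float32)*1000),k.sum(),np.median(V[k][:,2]))
        # edges of rim in holster frame
        a=np.radians(-18.6); c,s=np.cos(a),np.sin(a); d=V[...,:2]-[.4563,-.2794]
        L=np.dstack([d[...,0]*c+d[...,1]*s,-d[...,0]*s+d[...,1]*c])*1000
        hi=(V[...,2]>.0845)&(V[...,2]<.091)
        for ax,nmx in((0,'x'),(1,'y')):
            k=hi&(abs(L[...,1-ax])<(20 if ax==0 else 12))&(abs(L[...,ax])<48)
            print(nm,nmx,'rim hist',np.histogram(L[k][:,ax],bins=np.arange(-46,48,2))[0].tolist())
        for sgn in(-1,1):
            k=hi&(abs(L[...,1])<32)&(sgn*L[...,0]>22)&(sgn*L[...,0]<38); 
            if k.sum()>15: print('side',sgn,k.sum(),np.polyfit(L[k][:,1],L[k][:,0],1))
E
python3 fit.py
```

```text
t 10.77 pos [0.5281 0.1899 0.2125] q [0.32 0.31 1.63 0.   1.2  0.56] F [-1.1  0.1 -3.3] w 0.039
linear [-0.4732  0.0401  0.0019] twist [ 0.12 -0.09  5.07]
tool axes in world
 [[ 2.340e-01  9.722e-01  2.500e-03]
 [ 9.722e-01 -2.340e-01  9.000e-04]
 [ 1.500e-03  2.200e-03 -1.000e+00]]
scene z hist under gripper (array([  0,   0,   0,   0,   0,   0,  59, 235, 131, 191, 167, 154, 190,
       223, 551]), array([0.1 , 0.11, 0.12, 0.13, 0.14, 0.15, 0.16, 0.17, 0.18, 0.19, 0.2 ,
       0.21, 0.22, 0.23, 0.24, 0.25]))
top motor ((485.75885009765625, -188.90823364257812), 35.48180389404297) 736
top floor ((449.56298828125, -278.509521484375), (63.725006103515625, 53.24119186401367), 68.4343490600586) 468 0.04532113890023809
top x rim hist [0, 0, 0, 0, 0, 3, 8, 18, 11, 7, 0, 0, 0, 0, 0, 0, 0, 0, 0, 0, 0, 0, 0, 0, 0, 0, 0, 0, 0, 0, 0, 0, 2, 7, 18, 15, 17, 15, 14, 15, 9, 0, 0, 0, 0, 0]
top y rim hist [0, 0, 5, 8, 7, 6, 0, 0, 0, 0, 0, 0, 0, 0, 0, 0, 0, 0, 0, 0, 0, 0, 0, 0, 0, 0, 0, 0, 0, 0, 0, 0, 0, 0, 0, 0, 0, 0, 0, 2, 5, 8, 8, 5, 2, 0]
side -1 85 [ 1.24039819e-02 -3.07628349e+01]
side 1 165 [9.62662649e-03 2.84745118e+01]
scene motor ((486.9960632324219, -185.45651245117188), 35.14863586425781) 452
scene floor ((468.4653015136719, -301.520263671875), (79.61563110351562, 35.61568832397461), 26.809419631958008) 62 0.04701514859735512
scene x rim hist [0, 0, 0, 0, 0, 4, 4, 9, 11, 2, 0, 0, 0, 0, 0, 0, 0, 0, 0, 0, 0, 0, 0, 0, 0, 0, 0, 0, 0, 0, 0, 0, 1, 5, 7, 7, 9, 7, 8, 10, 7, 0, 0, 0, 0, 0]
scene y rim hist [0, 0, 1, 3, 4, 8, 5, 2, 0, 0, 0, 0, 0, 0, 0, 0, 0, 0, 0, 0, 0, 0, 0, 0, 0, 0, 0, 0, 0, 0, 0, 0, 0, 0, 0, 0, 0, 0, 0, 0, 0, 0, 0, 0, 0, 0]
side -1 40 [ 7.28326700e-04 -3.07922846e+01]
side 1 88 [3.23009401e-03 2.90326368e+01]
```

Request:
{"api": "servo_tool", "payload": {"targets": [{"linear": [-0.03, 0.003, 0], "twist": [0, 0, 0.5], "gripper": 0}, {"linear": [-0.07, 0.006, 0], "twist": [0, 0, 1], "gripper": 0}, {"linear": [-0.11, 0.01, 0], "twist": [0, 0, 1.5], "gripper": 0}, {"linear": [-0.15, 0.013, 0], "twist": [0, 0, 2], "gripper": 0}, {"linear": [-0.19, 0.016, 0], "twist": [0, 0, 2.5], "gripper": 0}, {"linear": [-0.23, 0.02, 0], "twist": [0, 0, 3], "gripper": 0}, {"linear": [-0.27, 0.023, 0], "twist": [0, 0, 3.5], "gripper": 0}, {"linear": [-0.31, 0.026, 0], "twist": [0, 0, 4], "gripper": 0}, {"linear": [-0.35, 0.03, 0], "twist": [0, 0, 4.7], "gripper": 0}, {"linear": [-0.39, 0.033, 0], "twist": [0, 0, 5.4], "gripper": 0}]}}

```text
t: 11.65
position: [0.4673, -0.1987, 0.2102]
eef_rot: [-0.001, 0.814, 0.581, -0.0]
wrist_force: [0.3, -0.8, -1.5]
gripper_width: 0.0388
finger_force: 63.0
```

```bash
cat > ov.py <<'E'
from h import *
s=snap('top'); R=cv2.Rodrigues(np.array(s['rvec'],float))[0]; t=np.array(s['tvec']).ravel()
print('cam at',np.round(-R.T@t,3))
f=384/2/np.tan(np.radians(s['fovy'])/2); K=np.array([[f,0,s['cx']],[0,f,s['cy']],[0,0,1.]]); D=np.array([s['k1'],0,0,0,0.])
a=cv2.imread('top.png'); F=8
def rect(img,c,yaw,w,l,z,col,o):
    r=Ro.from_euler('z',yaw,degrees=True).as_matrix()
    P=np.array([[w/2,l/2,0],[-w/2,l/2,0],[-w/2,-l/2,0],[w/2,-l/2,0]])@r.T+[c[0],c[1],z]
    p=cv2.projectPoints(P,np.array(s['rvec'],float),t,K,D)[0].reshape(-1,2)
    cv2.polylines(img,[np.round((p+.5-o)*F).astype(int)],True,col,1,cv2.LINE_AA)
out=[]
for o,c,yaw,pk in(((165,165),(.5275,.1895),-13.5,1),((378,194),(.4535,-.2784),-19,0)):
    im=cv2.resize(a[o[1]:o[1]+50,o[0]:o[0]+50],None,fx=F,fy=F,interpolation=cv2.INTER_CUBIC)
    im=np.clip(im.astype(float)*1.6,0,255).astype(np.uint8)
    if pk: rect(im,c,yaw,.04,.06,.098,(0,255,0),np.array(o))
    else: rect(im,c,yaw,.043,.063,.046,(0,255,0),np.array(o))
    rect(im,c,yaw,.053,.073,.088,(0,255,255),np.array(o)); 
    rect(im,c,yaw,.043,.063,.083,(0,0,255),np.array(o)); out.append(im)
cv2.imwrite('pics/ov1.png',np.hstack(out))
go([.4535,-.2784,.2125],-19)
E
python3 ov.py
```

```text
cam at [0.363 0.011 1.118]
t 11.7 pos [ 0.4664 -0.206   0.2102] q [-0.43  0.23  1.74 -0.01  1.16 -0.1 ] F [ 0.3 -7.3 -2.7] w 0.0391
linear [-0.0726  0.0116 -0.0018] twist [ 0.01  0.41 -0.2 ]
tool axes in world
 [[ 3.288e-01  9.444e-01 -2.200e-03]
 [ 9.444e-01 -3.288e-01 -6.700e-03]
 [-7.100e-03  1.000e-04 -1.000e+00]]
```

View pics/ov1.png

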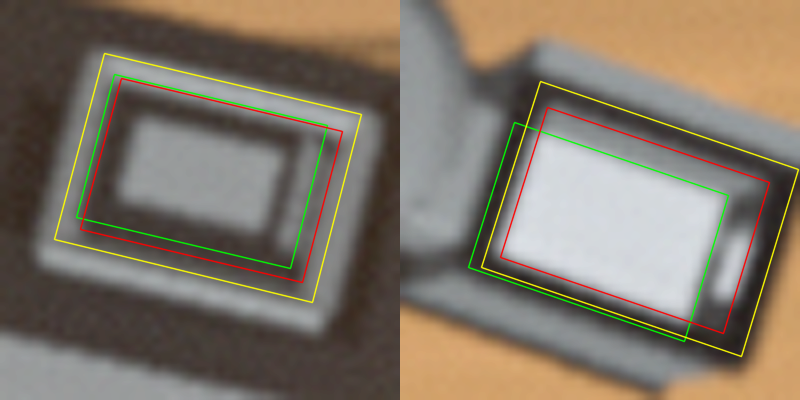

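Request:
{"api": "servo_tool", "payload": {"targets": [{"linear": [-0.02, 0.0035, 0], "twist": [0, 0, 0], "gripper": 0}, {"linear": [-0.04, 0.007, 0], "twist": [0, 0, 0], "gripper": 0}, {"linear": [-0.06, 0.01, 0], "twist": [0, 0, 0], "gripper": 0}, {"linear": [-0.073, 0.0125, 0.005], "twist": [0, 0, 0], "gripper": 0}, {"linear": [-0.0785, 0.0135, 0.01], "twist": [0, 0, 0], "gripper": 0}, {"linear": [-0.0785, 0.0135, 0.02], "twist": [0, 0, 0], "gripper": 0}, {"linear": [-0.0785, 0.0135, 0.028], "twist": [0, 0, 0], "gripper": 0}, {"linear": [-0.0785, 0.0135, 0.03], "twist": [0, 0, 0], "gripper": 0}, {"linear": [-0.0785, 0.0135, 0.03], "twist": [0, 0, 0], "gripper": 0}, {"linear": [-0.0785, 0.0135, 0.03], "twist": [0, 0, 0], "gripper": 0}]}}

```text
t: 12.53
position: [0.4559, -0.2749, 0.1809]
eef_rot: [-0.0, 0.813, 0.582, 0.0]
wrist_force: [-0.4, -0.2, -2.5]
gripper_width: 0.0392
finger_force: 63.1
```

Run:
```python
from h import *
go([.4550,-.2784,.140],-19)
s=snap('scene'); cv2.imwrite('pics/sc3.png',cv2.resize(s['image'][60:220,110:270,::-1],None,fx=3.7,fy=3.7,interpolation=2))
W=cloud(s); p=readout.get_obs()['position']
a=np.radians(-19); c,q=np.cos(a),np.sin(a)
d=W[...,:2]-p[:2]; L=np.dstack([d[...,0]*c+d[...,1]*q,-d[...,0]*q+d[...,1]*c])*1000
for lo,hi in((.135,.15),(.15,.165),(.165,.185)):
    k=(W[...,2]>lo)&(W[...,2]<hi)&(np.abs(L).max(-1)<45); print(lo,k.sum(),np.round(np.percentile(L[k],[3,50,97],axis=0).T,1).tolist())
k=(np.abs(L[...,1])<28)&(np.abs(L[...,0])<35); print(np.histogram(W[k][:,2],bins=np.arange(.1,.2,.005)))
```

```text
t 12.53 pos [ 0.4559 -0.2749  0.1809] q [-0.56  0.29  1.74  0.    1.11 -0.24] F [-0.4 -0.2 -2.5] w 0.0392
linear [-0.0036  0.0003  0.0409] twist [-0.03 -0.02  0.13]
tool axes in world
 [[ 3.234e-01  9.463e-01 -3.000e-04]
 [ 9.463e-01 -3.234e-01  5.000e-04]
 [ 4.000e-04 -5.000e-04 -1.000e+00]]
0.135 155 [[-21.0, 1.6, 18.6], [-19.8, 25.2, 31.3]]
0.15 109 [[-20.3, 7.0, 19.3], [-21.7, 26.7, 30.8]]
0.165 169 [[-20.6, 3.7, 19.8], [-1.6, 28.5, 32.0]]
(array([ 0,  0,  0,  0,  0,  0,  1, 16, 36, 52, 25, 23, 20, 20, 25, 12, 11,
       16, 26]), array([0.1  , 0.105, 0.11 , 0.115, 0.12 , 0.125, 0.13 , 0.135, 0.14 ,
       0.145, 0.15 , 0.155, 0.16 , 0.165, 0.17 , 0.175, 0.18 , 0.185,
       0.19 , 0.195]))
```

View pics/sc3.png

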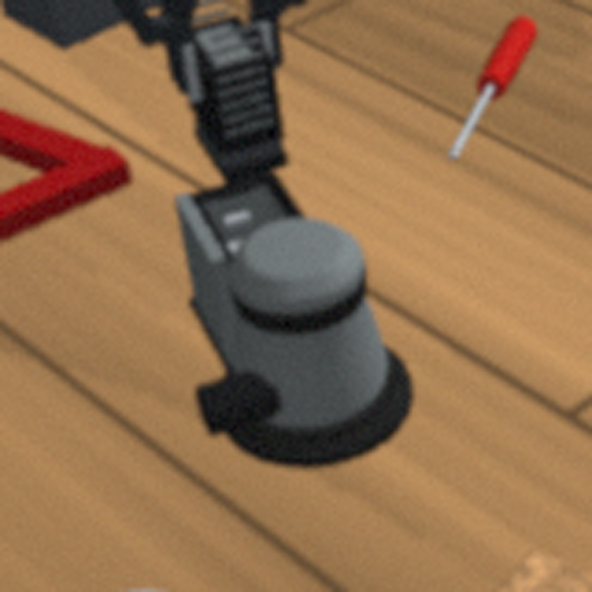

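The scene crop shows the pack held upright at (235,100), just above the empty holster at (240,205), with the motor beside it. I correct by 3.6 mm and go down.

Request:
{"api": "servo_tool", "payload": {"targets": [{"linear": [-0.002, 0, 0], "twist": [0, 0, 0], "gripper": 0}, {"linear": [-0.0036, 0.0003, 0.005], "twist": [0, 0, 0.1], "gripper": 0}, {"linear": [-0.0036, 0.0003, 0.015], "twist": [0, 0, 0.1], "gripper": 0}, {"linear": [-0.0036, 0.0003, 0.025], "twist": [0, 0, 0.1], "gripper": 0}, {"linear": [-0.0036, 0.0003, 0.035], "twist": [0, 0, 0.1], "gripper": 0}, {"linear": [-0.0036, 0.0003, 0.042], "twist": [0, 0, 0.1], "gripper": 0}, {"linear": [-0.0036, 0.0003, 0.045], "twist": [0, 0, 0.1], "gripper": 0}, {"linear": [-0.0036, 0.0003, 0.047], "twist": [0, 0, 0.1], "gripper": 0}, {"linear": [-0.0036, 0.0003, 0.048], "twist": [0, 0, 0.1], "gripper": 0}, {"linear": [-0.0036, 0.0003, 0.049], "twist": [0, 0, 0.1], "gripper": 0}]}}

```text
t: 13.42
position: [0.4551, -0.2794, 0.1322]
eef_rot: [0.0, 0.814, 0.58, 0.0]
wrist_force: [-0.2, -0.5, -1.9]
gripper_width: 0.0393
finger_force: 63.1
```

Request:
{"api": "servo_tool", "payload": {"targets": [{"linear": [0, 0, 0.001], "twist": [0, 0, 0], "gripper": 0}, {"linear": [0, 0, 0.002], "twist": [0, 0, 0], "gripper": 0}, {"linear": [0, 0, 0.0025], "twist": [0, 0, 0], "gripper": 0}, {"linear": [0, 0, 0.003], "twist": [0, 0, 0], "gripper": 0}, {"linear": [0, 0, 0.0035], "twist": [0, 0, 0], "gripper": 0}, {"linear": [0, 0, 0.004], "twist": [0, 0, 0], "gripper": 0}, {"linear": [0, 0, 0.0045], "twist": [0, 0, 0], "gripper": 0}, {"linear": [0, 0, 0.005], "twist": [0, 0, 0], "gripper": 0}, {"linear": [0, 0, 0.005], "twist": [0, 0, 0], "gripper": 0}, {"linear": [0, 0, 0.005], "twist": [0, 0, 0], "gripper": 0}]}}

```text
t: 14.25
position: [0.4548, -0.2793, 0.127]
eef_rot: [-0.0, 0.814, 0.58, 0.0]
wrist_force: [-0.3, -0.5, -2.0]
gripper_width: 0.0394
finger_force: 63.1
```

Request:
{"api": "servo_tool", "payload": {"targets": [{"linear": [0, 0, 0.001], "twist": [0, 0, 0], "gripper": 0}, {"linear": [0, 0, 0.002], "twist": [0, 0, 0], "gripper": 0}, {"linear": [0, 0, 0.003], "twist": [0, 0, 0], "gripper": 0}, {"linear": [0, 0, 0.004], "twist": [0, 0, 0], "gripper": 0}, {"linear": [0, 0, 0.005], "twist": [0, 0, 0], "gripper": 0}, {"linear": [0, 0, 0.006], "twist": [0, 0, 0], "gripper": 0}, {"linear": [0, 0, 0.007], "twist": [0, 0, 0], "gripper": 0}, {"linear": [0, 0, 0.008], "twist": [0, 0, 0], "gripper": 0}, {"linear": [0, 0, 0.008], "twist": [0, 0, 0], "gripper": 0}, {"linear": [0, 0, 0.008], "twist": [0, 0, 0], "gripper": 0}]}}

```text
t: 15.08
position: [0.4548, -0.2792, 0.119]
eef_rot: [-0.0, 0.814, 0.581, -0.0]
wrist_force: [0.1, -0.1, -1.5]
gripper_width: 0.039
finger_force: 63.1
```

Underside at about 0.073, no contact force: it is in the well.

Request:
{"api": "servo_tool", "payload": {"targets": [{"linear": [0, 0, 0.003], "twist": [0, 0, 0], "gripper": 0}, {"linear": [0, 0, 0.006], "twist": [0, 0, 0], "gripper": 0}, {"linear": [0, 0, 0.009], "twist": [0, 0, 0], "gripper": 0}, {"linear": [0, 0, 0.012], "twist": [0, 0, 0], "gripper": 0}, {"linear": [0, 0, 0.015], "twist": [0, 0, 0], "gripper": 0}, {"linear": [0, 0, 0.018], "twist": [0, 0, 0], "gripper": 0}, {"linear": [0, 0, 0.02], "twist": [0, 0, 0], "gripper": 0}, {"linear": [0, 0, 0.022], "twist": [0, 0, 0], "gripper": 0}, {"linear": [0, 0, 0.023], "twist": [0, 0, 0], "gripper": 0}, {"linear": [0, 0, 0.023], "twist": [0, 0, 0], "gripper": 0}]}}

```text
t: 15.92
position: [0.4547, -0.2792, 0.0958]
eef_rot: [-0.0, 0.814, 0.581, -0.0]
wrist_force: [0.3, 0.4, -3.1]
gripper_width: 0.039
finger_force: 63.1
```

Request:
{"api": "servo_tool", "payload": {"targets": [{"linear": [0, 0, 0.001], "twist": [0, 0, 0], "gripper": 0}, {"linear": [0, 0, 0.002], "twist": [0, 0, 0], "gripper": 0}, {"linear": [0, 0, 0.003], "twist": [0, 0, 0], "gripper": 0}, {"linear": [0, 0, 0.004], "twist": [0, 0, 0], "gripper": 0}, {"linear": [0, 0, 0.004], "twist": [0, 0, 0], "gripper": 0}, {"linear": [0, 0, 0.004], "twist": [0, 0, 0], "gripper": 100}, {"linear": [0, 0, 0.004], "twist": [0, 0, 0], "gripper": 100}, {"linear": [0, 0, 0.004], "twist": [0, 0, 0], "gripper": 100}, {"linear": [0, 0, 0.004], "twist": [0, 0, 0], "gripper": 100}, {"linear": [0, 0, 0.004], "twist": [0, 0, 0], "gripper": 100}]}}

```text
t: 16.75
position: [0.4549, -0.2794, 0.0922]
eef_rot: [0.0, 0.814, 0.58, 0.0]
wrist_force: [0.5, -0.2, 0.3]
gripper_width: 0.0854
finger_force: 0.0
```

Request:
{"api": "servo_tool", "payload": {"targets": [{"linear": [0, 0, -0.01], "twist": [0, 0, 0], "gripper": 100}, {"linear": [0, 0, -0.025], "twist": [0, 0, 0], "gripper": 100}, {"linear": [0, 0, -0.04], "twist": [0, 0, 0], "gripper": 100}, {"linear": [0, 0, -0.05], "twist": [0, 0, 0], "gripper": 100}, {"linear": [0, 0, -0.055], "twist": [0, 0, 0], "gripper": 100}, {"linear": [0, 0, -0.055], "twist": [0, 0, 0], "gripper": 0}, {"linear": [0, 0, -0.055], "twist": [0, 0, 0], "gripper": 0}, {"linear": [0, 0, -0.055], "twist": [0, 0, 0], "gripper": 0}, {"linear": [0, 0, -0.055], "twist": [0, 0, 0], "gripper": 0}, {"linear": [0, 0, -0.055], "twist": [0, 0, 0], "gripper": 0}]}}

```text
t: 17.58
position: [0.4545, -0.2791, 0.1464]
eef_rot: [-0.001, 0.814, 0.58, -0.0]
wrist_force: [-0.6, 0.3, -1.3]
gripper_width: 0.0256
finger_force: 0.0
```

Run:
```python
from h import *
go([.455,-.279,.124],-19)
W=cloud(snap('scene'))
m=(np.hypot(W[...,0]-.455,W[...,1]+.279)<.03)
print(np.histogram(W[m][:,2],bins=np.arange(.08,.15,.005))[0])
k=(np.hypot(W[...,0]-.455,W[...,1]+.279)<.05)&(W[...,2]>.116)&(W[...,2]<.126); print(k.sum(),np.median(W[k][:,2]),cv2.minAreaRect(W[k][:,:2].astype(np.float32)*1000))
```

```text
t 17.58 pos [ 0.4545 -0.2791  0.1464] q [-0.57  0.33  1.79  0.    1.03 -0.24] F [-0.6  0.3 -1.3] w 0.0256
linear [0.0002 0.0005 0.0224] twist [-0.08 -0.03 -0.03]
tool axes in world
 [[ 3.261e-01  9.453e-01 -1.200e-03]
 [ 9.453e-01 -3.261e-01  9.000e-04]
 [ 4.000e-04 -1.400e-03 -1.000e+00]]
[ 11  30   9  17  16  23  13  22 186   6   2   3   5]
270 0.12208909770468307 ((453.1188659667969, -279.15142822265625), (68.33854675292969, 41.272735595703125), 72.6360092163086)
```

Request:
{"api": "servo_tool", "payload": {"targets": [{"linear": [0, 0, 0], "twist": [0, 0, 0], "gripper": 0}, {"linear": [0, 0, 0], "twist": [0, 0, 0], "gripper": 0}, {"linear": [0, 0, 0.008], "twist": [0, 0, 0], "gripper": 0}, {"linear": [0, 0, 0.015], "twist": [0, 0, 0], "gripper": 0}, {"linear": [0, 0, 0.02], "twist": [0, 0, 0], "gripper": 0}, {"linear": [0, 0, 0.023], "twist": [0, 0, 0], "gripper": 0}, {"linear": [0, 0, 0.025], "twist": [0, 0, 0], "gripper": 0}, {"linear": [0, 0, 0.027], "twist": [0, 0, 0], "gripper": 0}, {"linear": [0, 0, 0.029], "twist": [0, 0, 0], "gripper": 0}, {"linear": [0, 0, 0.03], "twist": [0, 0, 0], "gripper": 0}]}}

```text
t: 18.47
position: [0.4548, -0.2792, 0.1175]
eef_rot: [0.0, 0.814, 0.58, 0.0]
wrist_force: [-1.3, 0.5, 4.7]
gripper_width: -0.0001
finger_force: 2.4
```

Request:
{"api": "servo_tool", "payload": {"targets": [{"linear": [0, 0, 0.0015], "twist": [0, 0, 0], "gripper": 0}, {"linear": [0, 0, 0.003], "twist": [0, 0, 0], "gripper": 0}, {"linear": [0, 0, 0.0045], "twist": [0, 0, 0], "gripper": 0}, {"linear": [0, 0, 0.006], "twist": [0, 0, 0], "gripper": 0}, {"linear": [0, 0, 0.0075], "twist": [0, 0, 0], "gripper": 0}, {"linear": [0, 0, 0.009], "twist": [0, 0, 0], "gripper": 0}, {"linear": [0, 0, 0.0105], "twist": [0, 0, 0], "gripper": 0}, {"linear": [0, 0, 0.012], "twist": [0, 0, 0], "gripper": 0}, {"linear": [0, 0, 0.0135], "twist": [0, 0, 0], "gripper": 0}, {"linear": [0, 0, 0.014], "twist": [0, 0, 0], "gripper": 0}]}}

```text
t: 19.3
position: [0.4549, -0.2792, 0.1037]
eef_rot: [0.0, 0.814, 0.58, 0.0]
wrist_force: [-1.6, 1.2, 5.9]
gripper_width: -0.0
finger_force: 3.1
```

Request:
{"api": "servo_tool", "payload": {"targets": [{"linear": [0, 0, 0.001], "twist": [0, 0, 0], "gripper": 0}, {"linear": [0, 0, 0.002], "twist": [0, 0, 0], "gripper": 0}, {"linear": [0, 0, 0.003], "twist": [0, 0, 0], "gripper": 0}, {"linear": [0, 0, 0.004], "twist": [0, 0, 0], "gripper": 0}, {"linear": [0, 0, 0.005], "twist": [0, 0, 0], "gripper": 0}, {"linear": [0, 0, 0.0055], "twist": [0, 0, 0], "gripper": 0}, {"linear": [0, 0, 0.006], "twist": [0, 0, 0], "gripper": 0}, {"linear": [0, 0, 0.0065], "twist": [0, 0, 0], "gripper": 0}, {"linear": [0, 0, 0.007], "twist": [0, 0, 0], "gripper": 0}, {"linear": [0, 0, 0.007], "twist": [0, 0, 0], "gripper": 0}]}}

```text
t: 20.13
position: [0.4549, -0.2793, 0.0968]
eef_rot: [0.0, 0.814, 0.58, 0.0]
wrist_force: [-1.6, 1.6, 6.2]
gripper_width: -0.0002
finger_force: 3.0
```

Request:
{"api": "servo_tool", "payload": {"targets": [{"linear": [0, 0, 0.0003], "twist": [0, 0, 0], "gripper": 0}, {"linear": [0, 0, 0.0006], "twist": [0, 0, 0], "gripper": 0}, {"linear": [0, 0, 0.0009], "twist": [0, 0, 0], "gripper": 0}, {"linear": [0, 0, 0.0012], "twist": [0, 0, 0], "gripper": 0}, {"linear": [0, 0, 0.0015], "twist": [0, 0, 0], "gripper": 0}, {"linear": [0, 0, 0.0015], "twist": [0, 0, 0], "gripper": 0}, {"linear": [0, 0, 0.0015], "twist": [0, 0, 0], "gripper": 0}, {"linear": [0, 0, 0.0015], "twist": [0, 0, 0], "gripper": 0}, {"linear": [0, 0, 0.0015], "twist": [0, 0, 0], "gripper": 0}, {"linear": [0, 0, 0.0015], "twist": [0, 0, 0], "gripper": 0}]}}

```text
t: 20.97
position: [0.4549, -0.2792, 0.0954]
eef_rot: [0.0, 0.814, 0.58, 0.0]
wrist_force: [-1.4, 1.0, 6.2]
gripper_width: 0.0
finger_force: 3.2
```

Still on the spring at about 26 mm. Continuing in 1.5 mm steps.

Request:
{"api": "servo_tool", "payload": {"targets": [{"linear": [0, 0, 0.0003], "twist": [0, 0, 0], "gripper": 0}, {"linear": [0, 0, 0.0006], "twist": [0, 0, 0], "gripper": 0}, {"linear": [0, 0, 0.0009], "twist": [0, 0, 0], "gripper": 0}, {"linear": [0, 0, 0.0012], "twist": [0, 0, 0], "gripper": 0}, {"linear": [0, 0, 0.0015], "twist": [0, 0, 0], "gripper": 0}, {"linear": [0, 0, 0.0018], "twist": [0, 0, 0], "gripper": 0}, {"linear": [0, 0, 0.002], "twist": [0, 0, 0], "gripper": 0}, {"linear": [0, 0, 0.002], "twist": [0, 0, 0], "gripper": 0}, {"linear": [0, 0, 0.002], "twist": [0, 0, 0], "gripper": 0}, {"linear": [0, 0, 0.002], "twist": [0, 0, 0], "gripper": 0}]}}

```text
t: 21.8
position: [0.4549, -0.2792, 0.0934]
eef_rot: [0.0, 0.814, 0.58, 0.0]
wrist_force: [-1.7, 1.3, 6.6]
gripper_width: 0.0001
finger_force: 3.3
```

Request:
{"api": "servo_tool", "payload": {"targets": [{"linear": [0, 0, 0.0003], "twist": [0, 0, 0], "gripper": 0}, {"linear": [0, 0, 0.0006], "twist": [0, 0, 0], "gripper": 0}, {"linear": [0, 0, 0.0009], "twist": [0, 0, 0], "gripper": 0}, {"linear": [0, 0, 0.0012], "twist": [0, 0, 0], "gripper": 0}, {"linear": [0, 0, 0.0015], "twist": [0, 0, 0], "gripper": 0}, {"linear": [0, 0, 0.0018], "twist": [0, 0, 0], "gripper": 0}, {"linear": [0, 0, 0.002], "twist": [0, 0, 0], "gripper": 0}, {"linear": [0, 0, 0.002], "twist": [0, 0, 0], "gripper": 0}, {"linear": [0, 0, 0.002], "twist": [0, 0, 0], "gripper": 0}, {"linear": [0, 0, 0.002], "twist": [0, 0, 0], "gripper": 0}]}}

```text
t: 22.63
position: [0.455, -0.2792, 0.0915]
eef_rot: [0.0, 0.814, 0.58, 0.0]
wrist_force: [-2.2, 1.5, 6.6]
gripper_width: 0.0
finger_force: 3.4
```

Request:
{"api": "servo_tool", "payload": {"targets": [{"linear": [0, 0, 0.0003], "twist": [0, 0, 0], "gripper": 0}, {"linear": [0, 0, 0.0006], "twist": [0, 0, 0], "gripper": 0}, {"linear": [0, 0, 0.0009], "twist": [0, 0, 0], "gripper": 0}, {"linear": [0, 0, 0.0012], "twist": [0, 0, 0], "gripper": 0}, {"linear": [0, 0, 0.0015], "twist": [0, 0, 0], "gripper": 0}, {"linear": [0, 0, 0.0018], "twist": [0, 0, 0], "gripper": 0}, {"linear": [0, 0, 0.002], "twist": [0, 0, 0], "gripper": 0}, {"linear": [0, 0, 0.002], "twist": [0, 0, 0], "gripper": 0}, {"linear": [0, 0, 0.002], "twist": [0, 0, 0], "gripper": 0}, {"linear": [0, 0, 0.002], "twist": [0, 0, 0], "gripper": 0}]}}

```text
t: 23.47
position: [0.455, -0.2793, 0.0895]
eef_rot: [0.0, 0.814, 0.58, 0.0]
wrist_force: [-2.3, 1.9, 7.4]
gripper_width: 0.0007
finger_force: 3.6
```

Request:
{"api": "servo_tool", "payload": {"targets": [{"linear": [0, 0, 0.0002], "twist": [0, 0, 0], "gripper": 0}, {"linear": [0, 0, 0.0004], "twist": [0, 0, 0], "gripper": 0}, {"linear": [0, 0, 0.0006], "twist": [0, 0, 0], "gripper": 0}, {"linear": [0, 0, 0.0008], "twist": [0, 0, 0], "gripper": 0}, {"linear": [0, 0, 0.001], "twist": [0, 0, 0], "gripper": 0}, {"linear": [0, 0, 0.0012], "twist": [0, 0, 0], "gripper": 0}, {"linear": [0, 0, 0.0014], "twist": [0, 0, 0], "gripper": 0}, {"linear": [0, 0, 0.0015], "twist": [0, 0, 0], "gripper": 0}, {"linear": [0, 0, 0.0015], "twist": [0, 0, 0], "gripper": 0}, {"linear": [0, 0, 0.0015], "twist": [0, 0, 0], "gripper": 0}]}}

```text
t: 24.3
position: [0.455, -0.2793, 0.0881]
eef_rot: [0.0, 0.814, 0.58, 0.0]
wrist_force: [-1.9, 1.1, 6.8]
gripper_width: 0.0004
finger_force: 3.7
```

Request:
{"api": "servo_tool", "payload": {"targets": [{"linear": [0, 0, 0.0002], "twist": [0, 0, 0], "gripper": 0}, {"linear": [0, 0, 0.0004], "twist": [0, 0, 0], "gripper": 0}, {"linear": [0, 0, 0.0006], "twist": [0, 0, 0], "gripper": 0}, {"linear": [0, 0, 0.0008], "twist": [0, 0, 0], "gripper": 0}, {"linear": [0, 0, 0.001], "twist": [0, 0, 0], "gripper": 0}, {"linear": [0, 0, 0.0012], "twist": [0, 0, 0], "gripper": 0}, {"linear": [0, 0, 0.0014], "twist": [0, 0, 0], "gripper": 0}, {"linear": [0, 0, 0.0015], "twist": [0, 0, 0], "gripper": 0}, {"linear": [0, 0, 0.0015], "twist": [0, 0, 0], "gripper": 0}, {"linear": [0, 0, 0.0015], "twist": [0, 0, 0], "gripper": 0}]}}

```text
t: 25.13
position: [0.4551, -0.2793, 0.087]
eef_rot: [0.001, 0.814, 0.58, 0.0]
wrist_force: [-2.7, 2.5, 10.8]
gripper_width: 0.0003
finger_force: 5.3
```

Stop reached. A further 1.2 mm takes it past 12 N.

Request:
{"api": "servo_tool", "payload": {"targets": [{"linear": [0, 0, 0.0002], "twist": [0, 0, 0], "gripper": 0}, {"linear": [0, 0, 0.0004], "twist": [0, 0, 0], "gripper": 0}, {"linear": [0, 0, 0.0006], "twist": [0, 0, 0], "gripper": 0}, {"linear": [0, 0, 0.0008], "twist": [0, 0, 0], "gripper": 0}, {"linear": [0, 0, 0.001], "twist": [0, 0, 0], "gripper": 0}, {"linear": [0, 0, 0.0012], "twist": [0, 0, 0], "gripper": 0}, {"linear": [0, 0, 0.0012], "twist": [0, 0, 0], "gripper": 0}, {"linear": [0, 0, 0.0012], "twist": [0, 0, 0], "gripper": 0}, {"linear": [0, 0, 0.0012], "twist": [0, 0, 0], "gripper": 0}, {"linear": [0, 0, 0.0012], "twist": [0, 0, 0], "gripper": 0}]}}

```text
t: 25.97
position: [0.4552, -0.2794, 0.0866]
eef_rot: [0.001, 0.814, 0.58, 0.001]
wrist_force: [-4.1, 1.2, 15.6]
gripper_width: 0.0003
finger_force: 7.6
```

Request:
{"api": "servo_tool", "payload": {"targets": [{"linear": [0, 0, -0.002], "twist": [0, 0, 0], "gripper": 0}, {"linear": [0, 0, -0.005], "twist": [0, 0, 0], "gripper": 0}, {"linear": [0, 0, -0.01], "twist": [0, 0, 0], "gripper": 0}, {"linear": [0, 0, -0.02], "twist": [0, 0, 0], "gripper": 0}, {"linear": [0, 0, -0.035], "twist": [0, 0, 0], "gripper": 0}, {"linear": [0, 0, -0.055], "twist": [0, 0, 0], "gripper": 0}, {"linear": [0, 0, -0.075], "twist": [0, 0, 0], "gripper": 0}, {"linear": [0, 0, -0.09], "twist": [0, 0, 0], "gripper": 0}, {"linear": [0, 0, -0.1], "twist": [0, 0, 0], "gripper": 0}, {"linear": [0, 0, -0.1], "twist": [0, 0, 0], "gripper": 0}]}}

```text
t: 26.8
position: [0.4561, -0.2801, 0.1868]
eef_rot: [0.002, 0.814, 0.58, 0.001]
wrist_force: [0.0, -0.6, 0.1]
gripper_width: -0.0001
finger_force: 0.0
```

Run:
```python
from h import *
print(readout.get_obs()['position'],readout.get_obs()['wrist_force'])
s=snap('scene'); W=cloud(s)
m=(np.hypot(W[...,0]-.454,W[...,1]+.279)<.025)
print(np.histogram(W[m][:,2],bins=np.arange(.07,.14,.005)))
cv2.imwrite('pics/sc4.png',cv2.resize(s['image'][60:360,110:400,::-1],None,fx=2,fy=2,interpolation=2))
```

```text
[ 0.45608684 -0.28008002  0.18683008] [ 0.04162609 -0.58304248  0.08516113]
(array([ 0,  4,  9,  9, 51, 99,  0,  0,  0,  0,  0,  0,  0,  0]), array([0.07 , 0.075, 0.08 , 0.085, 0.09 , 0.095, 0.1  , 0.105, 0.11 ,
       0.115, 0.12 , 0.125, 0.13 , 0.135, 0.14 ]))
```

View pics/sc4.png

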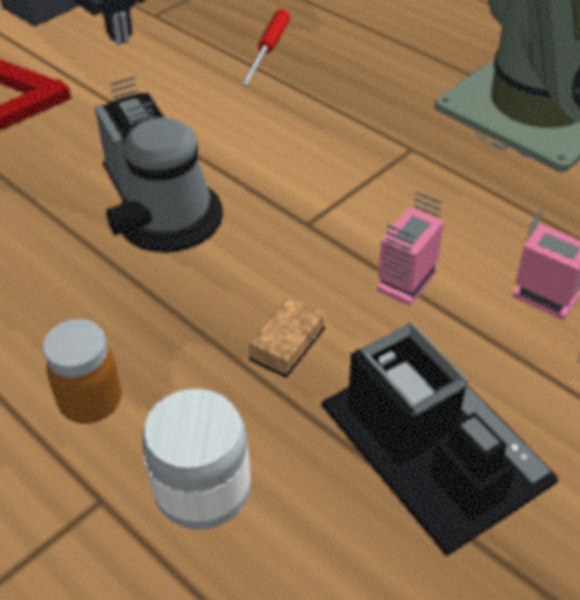

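The pack is caught low in the sander at (135,110), with its top at about 0.095. The dock bay at (410,380) is empty, and the slim pack, sanding block, tin and jar are where they stood. The gripper is clear, so I hand the job in.

```bash
python3 -c "
from h import *
print(robot.finish_job())"
```

```text
the job is handed in; nothing more can be done
None
```

The big battery pack is out of the dock and caught low in the sander's holster, the gripper is clear of it, nothing else was moved, and the job was handed in at about 27 s.

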